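# Rock a locating block out of its fitted tray and drift it into line on the gluing jig

### The arm

A 6-joint arm with a two-finger parallel gripper is mounted at the origin on the work surface. World frame = base frame: x ahead of the robot, y to its left, z up, the work surface at z = 0. Lengths are in m, angles in rad, forces in N, time in s.
With the tool pointing down it reaches from about 0.325 to 0.9 m from the base axis. Payload 6.1 kg.
Tool frame: the origin (TCP) lies midway between the tips of the shut fingers; the grasp point (between the pads) lies 19 mm behind it; z points along the fingers, y is the line along which they close (so a half turn about z gives the same grasp; the last joint's range is limited). The gripper opens to 85 mm and grips with 20 to 120 N. Pads are 22 mm wide; open, the fingers measure 114 mm over their backs; the gripper's body (76 mm by 85 mm) begins 54 mm behind the grasp point. The pads swing forward as they close: fully open they stand 13 mm farther back than shut.
Start: joints at [-1.413, 0.22, 1.526, -0, 1.395, -0.126], TCP at [0.175, -0.6, 0.231] pointing down, gripper open.
Joint ranges: [-2.98, 2.98], [-0.91, 2.08], [0.09, 2.57], [-1.24, 4.39], [0.2, 2.65], [-2.68, 2.68]. Speed limits (rad/s): [2.57, 2.57, 3.01, 3.14, 3.14, 3.14].

### API

Orientations are given as a rotation vector (axis times angle).
In Python, from rig import manip, cams, close_job gives the robot as it stands. The module is installed in compiled form; this text tells all that it offers.
- The arm moves only by the tool move_arm, never from a script. Its argument "targets" is a list of rows, each a list of 6 numbers: the shift along the tool's x, y, z in mm, then the turn, a rotation vector about the tool's x, y, z in degrees. A call has 1 to 12 rows; each row shifts and turns the commanded pose from where the row before left it, along the tool's axes as they then stand; what a row does not reach is not made up. A row lasts 1/10 s, in which the tool goes at most 50 mm and 8.59 degrees, less where a joint would pass 70% of its speed; a pose out of reach is approached as far as the arm can. A call with a gripper value outside its range is refused whole. "claw" is the finger opening in mm, from 0 to 85.4, set as the call begins (left out, the last holds). The fingers move at their own pace and stop on an object; "newtons" is the grip in N (left out, the last holds). Time passes only in rows, so rows that do not move let the fingers close. It gives the time, the measured TCP pose, the force, the opening and the grip force at its end, in the units of the state.
- manip.sense(): the state, without advancing time (a new reading comes with each control period).
- cams.grab_frame(name): name is "scene" or "top"; returns a dict with "color" (384x512x3 uint8, red, green, blue), "intrinsics" (3x3 intrinsics, pixels), "R" (3x3) and "t" (3): a world point X has camera coordinates R X + t. Camera axes: x right, y down, z forward; pixel columns grow to the right and rows downward; lengths in m; the calibration is good to about 2 mm. A picture is of the moment at which its call begins. There is no depth.
- close_job(): hands the job in; it is judged then, once.
The state is a dict: "t": time; "q": joint angles; "qd": joint speeds; "tau": joint torques, N m; "tool_pos": TCP position; "orientation": TCP orientation; "ft_force": force on the tool from outside, world axes, zero at the start; "torque": the same for the moment, N m; "width": opening from 0.0 (shut) to 1.0 (fully open); "gripper_force": force on a finger pad.
Only numpy, scipy, OpenCV 4.12 (cv2) and the standard library are available. Lean on these libraries where they do the work, as an engineer would, in place of code of your own. Each camera call takes 0.05 s, during which the arm holds its last target. There are 200 camera calls.

### The job

The gluing jig still lacks its second locating block. Press the thumb end of the aluminium block that lies in the plywood tray so that it rocks up in its pocket, lift it out by the raised end, and lay it flat and square in its pencilled outline on the jig board, over the bare hole. Then take the drift out of the tray and push it down through the block into the board until its collar sits on the block and the two holes are in line; leave it standing there, and leave the other things on the bench where they are.

Things in the scene. Friction and masses are not known exactly. Their poses are not given: they have to be found in the camera images.
- block: Loose aluminium locating block, 120 mm long (its x), 50 wide (y), 26 thick (z), 0.42 kg, one 13 mm hole through its middle along z. Origin: centre of its underside. It starts flat in a tray pocket, length along the tray's x, top 2 mm below the rim, 1.5 mm from the side walls: it cannot be gripped so. It may end either way round.
- block_press (a point): On the block's top face, mid-line, 12 mm from its +x end (the thumb end): where to press. With a few newtons it goes down 12 mm or more (and about 5 mm outwards, along +x, which a finger may follow); the block rocks about a ridge in the floor, 3.5 mm from its middle towards +x, and then stays by itself tilted 28 degrees, other end up.
- block_lift (a point): On the block's top face, mid-line, 12 mm from its -x end (the end that rises). When the block is tilted, its sides here stand about 18 mm clear above the tray's rim and can be gripped across the 50 mm width. Lift well clear: a pinned drift stands on the jig.
- block_hole_top (a point): Mouth of the block's hole in the middle of its top face, 26 mm above the block's origin along its z.
- tray: Fitted storage tray of laminated plywood, fixed to the bench: 188 mm (x) by 165 (y), rim 64 high; origin at the centre of its underside, z up. Two equal pockets 53 mm wide side by side along x, at y = +38 (with the block) and y = -38 (empty). Two upright drift holes near its -x end, at x = -74, y = +38 (with the drift) and y = -38 (empty).
- pocket (a point): On the flat part of the occupied pocket's floor, 36 mm above the bench: where the block's origin lies at the start. From 3.5 mm further on towards the tray's +x the floor slopes down at 28 degrees to the thumb end, whose end wall has a notch 36 mm wide cut down to 40 mm height.
- drift: Loose steel drift with a black handle, upright in the tray, 0.16 kg. Origin: centre of its collar's underside (64 mm above the bench at the start); z up. Above: collar 26 mm across, 5 thick, then a round handle 22 across, up to 48 mm. Below: a 12 mm shank 36 long, then a taper down to 4 mm at the tip, 58 mm below the origin.
- jig: Gluing jig fixed to the bench: plywood board 130 mm (x) by 320 (y) by 18 on two 25 mm battens, top 43 above the bench, open below the hole. Origin: centre of its underside. At y = -80 an equal block, length along y, is already pinned by an equal drift (top 117 above the bench). At y = +80: bare hole and pencilled 50 by 120 mm outline, length along y.
- jig_hole (a point): Mouth of the bare 13 mm through hole in the jig board's top face, 43 mm above the bench, in the middle of the pencilled outline. Its axes are those of the jig.
- bottle: Bystander: blue water bottle with a red cap, 80 mm across, 190 mm high; origin under its centre.
- glue_gun: Bystander: hot-glue gun lying on its side, about 220 by 130 mm and 35 mm high; origin below its barrel.
- pencil_cup: Bystander: dark steel cup with pencils, 76 mm across, 95 mm high (pencils to 180 mm); origin under its centre.

How it is judged:
On the way, in this order (a step that is already met when the one before it is completed fails the run):
1. the block has been rocked up and rests tilted in its pocket (angle between block's own z axis and vertical above 0.38 rad and distance between block and pocket below 0.025 m and contact force between block and the fingers below 0.1 N), for 0.2 s.
2. the block lies flat on the jig board over the bare hole, released (angle between block's own z axis and vertical below 0.06 rad and distance between block and jig_hole below 0.01 m and contact force between block and the fingers below 0.1 N), for 0.2 s.
At the end, for the whole second after the job is handed in: Block flat on the jig board (3 mm, 0.05 rad), its hole within 3 mm of the bare hole, its length within 0.14 rad of the jig's y; the drift upright (0.1 rad) through it, collar within 5 mm of the mouth of the block's hole; both at rest and released (horizontal distance between block and jig_hole below 0.003 m and z of block in the frame of jig_hole between -0.003 and 0.003 m and angle between block's own z axis and vertical below 0.05 rad and angle between the x axis of block and the y axis of jig, either way round below 0.14 rad and distance between drift and block_hole_top below 0.005 m and angle between drift's own z axis and vertical below 0.1 rad and linear speed of each of block, drift below 0.02 m/s); the robot touches nothing.
It fails at once if a bystander (bottle, glue gun or pencil cup) is moved more than 40 mm (distance of any of bottle, glue_gun, pencil_cup from where it was at the start of the episode above 0.04 m).
It also fails if it takes over 70 s, if anything falls off the work surface, if the arm or the gripper's body presses on something with over 40 N, if the wrist force passes 120 N, or if a joint passes its speed limit or range.

## Working session

There is one attempt and no reset: what is moved stays moved. The work goes in short steps, Python scripts to look and compute and a tool call to move; the robot and the scene stay as the last step left them, time stands still between calls to the robot, and variables do not carry over. Pictures are saved under pics/ and viewed, at most 10 in all, crops included, and the job is handed in when it is done.

Besides the shell and the picture viewer there is one more tool, called after "Call:" as name(argument=value, ...), one argument or row to a line, values as JSON. move_arm: Moves the arm, as the interface text tells. Its arguments: {"type":"object","properties":{"targets":{"type":"array"},"claw":{"type":"number"},"newtons":{"type":"number"}},"required":["targets"]}

```bash
mkdir -p pics; cat > h.py <<'E'
import numpy as np, cv2, pickle
from scipy.spatial.transform import Rotation as R
def grab(n,fn):
    from rig import cams
    f=cams.grab_frame(n); pickle.dump(f,open(f'{fn}.pkl','wb')); return f
def load(fn): return pickle.load(open(f'{fn}.pkl','rb'))
def ray(f,u,v,z):
    d=f['R'].T@np.linalg.solve(f['intrinsics'],[u,v,1.]); c=-f['R'].T@f['t']
    return c+d*(z-c[2])/d[2]
def proj(f,X):
    p=f['intrinsics']@(f['R']@np.array(X)+f['t']); return p[:2]/p[2]
def crop(f,x0,y0,x1,y1,s,fn):
    im=f['color'][y0:y1,x0:x1,::-1]; cv2.imwrite(f'pics/{fn}.png',cv2.resize(im,None,fx=s,fy=s,interpolation=cv2.INTER_CUBIC))
E
python3 - <<'E'
from h import *
a=grab('scene','s0');b=grab('top','t0')
im=np.hstack([a['color'],b['color']])[:,:,::-1]
cv2.imwrite('pics/a.png',cv2.resize(b['color'][:,:,::-1],(800,600),interpolation=cv2.INTER_CUBIC))
cv2.imwrite('pics/b.png',cv2.resize(a['color'][:,:,::-1],(800,600),interpolation=cv2.INTER_CUBIC))
for f in(a,b): print(-f['R'].T@f['t'],f['R'][2],f['intrinsics'][0,0])
E
```

```text
[1.37909407 0.24626566 1.43722699] [-0.49372537 -0.16416721 -0.85398149] 498.07023445309073
[ 0.36905716 -0.01379828  1.47819157] [ 0.15577376 -0.00235875 -0.98778994] 388.15570426523135
```

View pics/a.png

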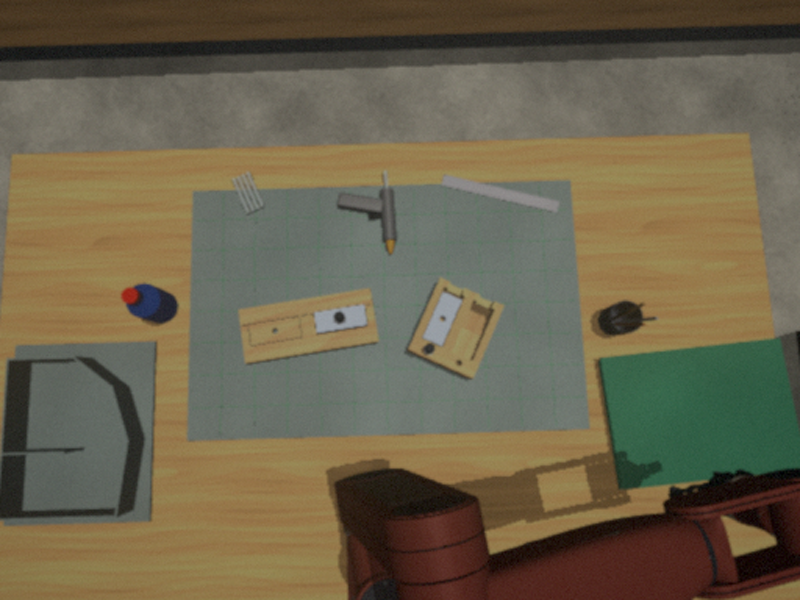

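View pics/b.png

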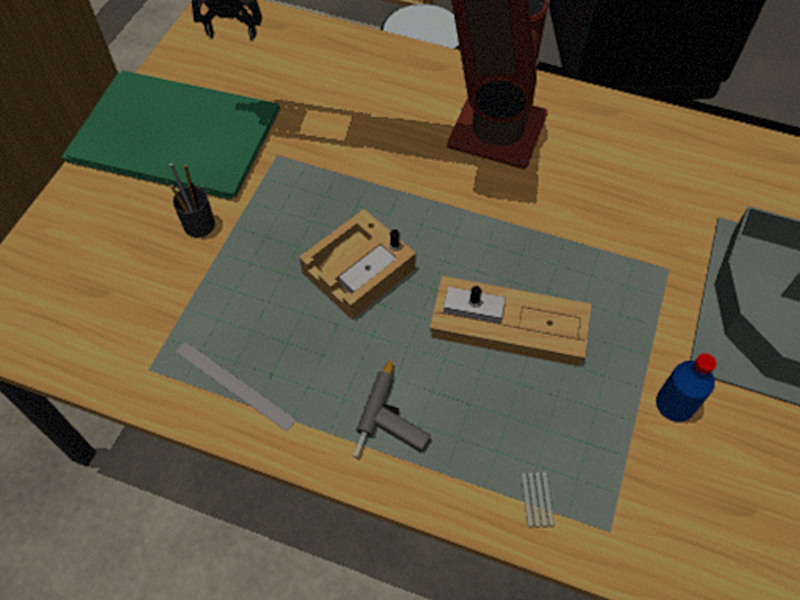

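The top view shows the jig at about (308,326) and the tray at (457,330), with the block's far end at upper right and the drift at (428,348). The scene view shows the same things. I'll enlarge both.

```bash
python3 - <<'E'
from h import *
crop(load('t0'),145,170,335,250,4,'c'); crop(load('s0'),185,125,385,240,4,'d')
E
```

```text
(no output)
```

View pics/c.png

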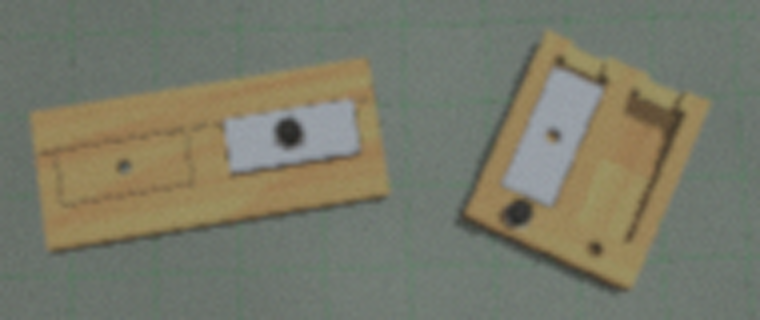

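View pics/d.png

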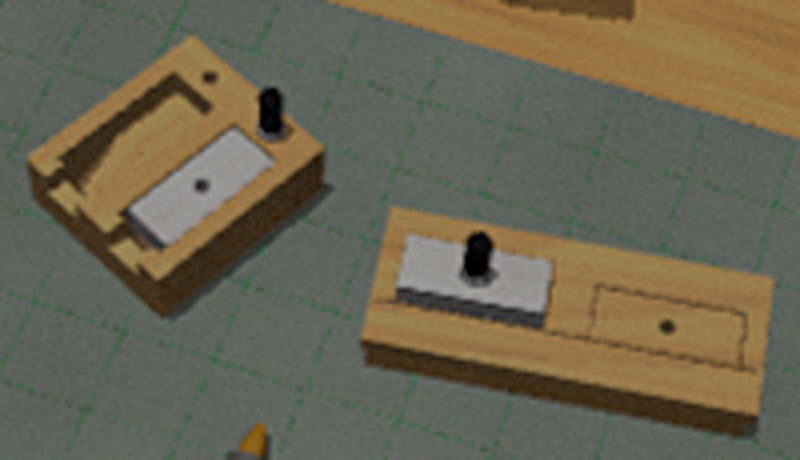

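```bash
cat > fit.py <<'E'
from h import *
from scipy.optimize import least_squares
t=load('t0');s=load('s0')
T=(t,145,170);S=(s,185,125)
def px(c,u,v): return np.array([(u+.5)/4-.5+c[1],(v+.5)/4-.5+c[2]])
def fit(name,obs,x0):
    def res(p):
        Rz=R.from_euler('z',p[2]).as_matrix(); o=[]
        for c,u,v,X in obs:
            off=p[3:5] if c is T else p[5:7]
            o.append(proj(c[0],Rz@(np.array(X)/1000)+[p[0],p[1],0])+off-px(c,u,v))
        return np.array(o).ravel()
    full=lambda p:np.r_[res(p),p[3:]/1.0]
    r=least_squares(full,list(x0)+[0]*4,loss='soft_l1',f_scale=.5)
    print(name,r.x.round(4)); print(res(r.x).reshape(-1,2).round(2).tolist())
    return r.x
tr=[(T,552,135,(0,38,62)),(T,546,30,(94,82.5,64)),(T,712,98,(94,-82.5,64)),(T,632,292,(-94,-82.5,64)),(T,463,213,(-94,82.5,64)),(T,595,248,(-74,-38,64)),
(T,560,68,(60,63,62)),(T,604,87,(60,13,62)),(T,556,207,(-60,13,62)),(T,503,187,(-60,63,62)),
(S,202,185,(0,38,62)),(S,210,77,(-74,-38,64)),(S,193,36,(-94,-82.5,64)),(S,325,152,(-94,82.5,64)),(S,28,160,(94,-82.5,64)),(S,163,285,(94,82.5,64)),
(S,237,127,(-60,13,62)),(S,275,162,(-60,63,62)),(S,165,248,(60,63,62)),(S,126,210,(60,13,62))]
jg=[(T,124,166,(0,80,43)),(T,31,112,(65,160,43)),(T,369,58,(65,-160,43)),(T,390,194,(-65,-160,43)),(T,48,249,(-65,160,43)),
(T,223,118,(25,-20,69)),(T,353,98,(25,-140,69)),(T,361,154,(-25,-140,69)),(T,231,174,(-25,-20,69)),
(S,668,327,(0,80,43)),(S,390,207,(-65,-160,43)),(S,773,278,(-65,160,43)),(S,757,415,(65,160,43)),(S,362,342,(65,-160,43)),
(S,406,234,(-25,-140,69)),(S,553,263,(-25,-20,69))]
a=fit('tray',tr,(.45,-.15,-.4)); b=fit('jig',jg,(.45,.15,.1))
E
python3 fit.py; python3 -c "
from rig import manip
s=manip.sense();print(s['t'],s['tool_pos'],s['orientation'],s['width'])"
```

```text
tray [ 0.5206 -0.1671 -0.4585  0.6519  0.1207  0.3965  0.2702]
[[-0.02, 0.8], [0.83, -0.87], [0.31, 0.48], [-0.04, -1.21], [0.62, -0.52], [0.15, -0.42], [-1.62, 0.1], [-0.23, 0.92], [-1.43, 0.49], [-0.69, -0.21], [0.55, -0.01], [-0.39, 0.91], [-0.51, 0.47], [-0.49, -0.07], [-1.2, 0.12], [-2.08, -0.28], [-0.02, -0.12], [0.63, 0.02], [1.31, -0.6], [0.93, -0.46]]
jig [0.535  0.1834 0.1349 0.4812 0.1058 0.2818 0.2389]
[[0.02, 0.17], [-0.28, 0.03], [-0.14, -0.2], [0.12, -0.06], [-0.18, 0.29], [0.06, 0.32], [-0.07, 0.05], [0.05, -0.58], [0.02, -0.26], [-0.34, 0.05], [0.13, -0.01], [0.01, 0.13], [0.21, 0.35], [-0.57, -0.69], [0.2, 0.03], [-0.1, -0.36]]
0.1 [ 0.17491399 -0.59941577  0.23027776] [-3.10817843e+00 -4.44075165e-01  2.34327737e-05] 1.002993885295696
```

```bash
cat > fit2.py <<'E'
from fit import *
bl=[o for o in tr if o[3][2]==62]; rim=[o for o in tr if o[3][2]==64]
x=fit('blk',bl,a[:3]); y=fit('rim',rim,a[:3])
print(x[:2]+R.from_euler('z',x[2]).as_matrix()[:2,:2]@[0,.038], y[:2]+R.from_euler('z',y[2]).as_matrix()[:2,:2]@[0,.038])
p=a
out=[]
for c,x0,y0,x1,y1,off in((t,245,170,330,250,a[3:5]),(s,185,125,275,210,a[5:7])):
    k=4.5; im=cv2.resize(c['color'][y0:y1,x0:x1,::-1],None,fx=k,fy=k,interpolation=cv2.INTER_CUBIC)
    for q in(p,):
        Rz=R.from_euler('z',q[2]).as_matrix()
        f=lambda X:tuple(int(round(w)) for w in ((proj(c,Rz@(np.array(X)/1000)+[q[0],q[1],0])+off-[x0,y0]+.5)*k-.5))
        for pts in([(94,82.5,64),(94,-82.5,64),(-94,-82.5,64),(-94,82.5,64)],[(60,63,62),(60,13,62),(-60,13,62),(-60,63,62)]):
            cv2.polylines(im,[np.array([f(P) for P in pts])],True,(0,0,255),1)
        for P in[(0,38,62),(-74,-38,64),(-74,38,69),(-74,38,112)]: cv2.circle(im,f(P),3,(0,255,0),1)
    out.append(im)
h=max(i.shape[0] for i in out)
cv2.imwrite('pics/e.png',np.hstack([cv2.copyMakeBorder(i,0,h-i.shape[0],0,0,0) for i in out])[:600,:800])
E
python3 fit2.py|tail -5
```

```text
blk [ 0.5224 -0.1695 -0.4517  0.6038  0.0954  0.3925  0.261 ]
[[0.51, 0.33], [-1.21, -0.37], [0.22, 0.37], [-0.77, 0.02], [-0.06, -0.6], [-0.25, 0.16], [-0.92, 0.0], [-0.2, 0.08], [0.61, -0.37], [0.16, -0.18]]
rim [ 0.5185 -0.1649 -0.4462  0.7237  0.0104  0.4132  0.2012]
[[-0.09, -0.31], [-0.39, 0.56], [-0.16, -0.86], [0.26, 0.33], [-0.1, 0.04], [0.19, 0.5], [-0.11, 0.12], [0.34, -0.79], [-0.32, 0.16], [-0.69, -0.61]]
[ 0.53896319 -0.13528342] [ 0.53492352 -0.13058162]
```

View pics/e.png

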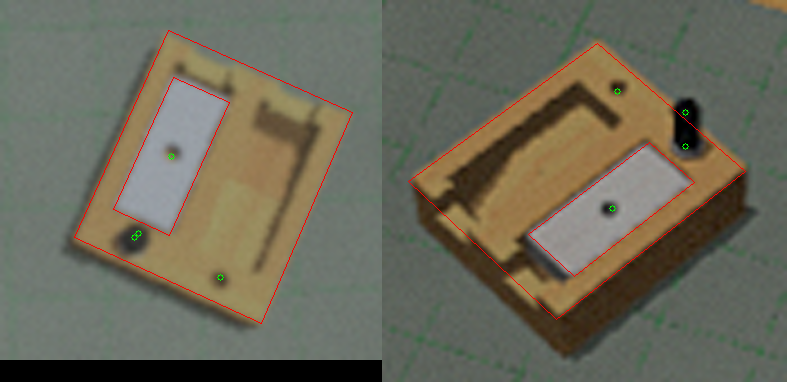

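The overlay agrees to about 1 px for both the block and the tray, and the jig fits well. Next I'll plan the press point.

```bash
cat > plan.py <<'E'
from h import *
TR=np.array([.5206,-.1671]); TY=-.455; JG=np.array([.535,.1834]); JY=.135
def w(o,yaw,x,y): return o+R.from_euler('z',yaw).as_matrix()[:2,:2]@[x/1000,y/1000]
def go(xyz,yaw,pitch=0):
    """tool y axis at yaw(+pi): print turn then shift (in tool axes after turn)"""
    from rig import manip
    s=manip.sense(); R0=R.from_rotvec(s['orientation']); best=None
    for k in(0,np.pi):
        # tool z down, tool y along yaw+k
        y=np.array([np.cos(yaw+k),np.sin(yaw+k),0]); z=np.array([0,0,-1.]); x=np.cross(y,z)
        G=R.from_matrix(np.c_[x,y,z])
        rv=(R0.inv()*G).as_rotvec(degrees=True)
        if best is None or np.linalg.norm(rv)<np.linalg.norm(best[0]): best=(rv,G)
    d=best[1].inv().apply(np.array(xyz)-s['tool_pos'])*1000
    print('t',round(s['t'],2),'turn',best[0].round(2),'shift',d.round(1),'q6',s['q'][5].round(2),'pos',s['tool_pos'].round(4),'f',s['ft_force'].round(1),'w',s['width'].round(3),'g',s['gripper_force'])
E
python3 -c "
from plan import *
p=w(TR,TY,46,38);print(p);go([*p,.10],TY+np.pi/2)"
```

```text
[ 0.57861958 -0.15318135]Traceback (most recent call last):
  File "<string>", line 3, in <module>
    p=w(TR,TY,46,38);print(p);go([*p,.10],TY+np.pi/2)
                              ~~^^^^^^^^^^^^^^^^^^^^^
  File "plan.py", line 15, in go
    print('t',round(s['t'],2),'turn',best[0].round(2),'shift',d.round(1),'q6',s['q'][5].round(2),'pos',s['tool_pos'].round(4),'f',s['ft_force'].round(1),'w',s['width'].round(3),'g',s['gripper_force'])
                                                                                                                                                             ^^^^^^^^^^^^^^^^
AttributeError: 'float' object has no attribute 'round'
```

```bash
sed -i "s/s\['width'\].round(3)/round(s['width'],3)/" plan.py
python3 -c "
from plan import *
p=w(TR,TY,46,38);print(p);go([*p,.10],TY+np.pi/2)"
```

```text
[ 0.57861958 -0.15318135]
t 0.1 turn [-1.100e-01  3.000e-02  4.233e+01] shift [ 166.5 -578.2  130.3] q6 -0.13 pos [ 0.1749 -0.5994  0.2303] f [ 0.3 -0.6  0.4] w 1.003 g 0.0
```

Call:
move_arm(
  targets=[
    [0, 0, 0, 0, 0, 8.46],
    [0, 0, 0, 0, 0, 8.46],
    [0, 0, 0, 0, 0, 8.46],
    [0, 0, 0, 0, 0, 8.46],
    [0, 0, 0, 0, 0, 8.46],
    [13, -45, 0, 0, 0, 0],
    [13, -45, 0, 0, 0, 0],
    [13, -45, 0, 0, 0, 0],
    [13, -45, 0, 0, 0, 0],
    [13, -45, 0, 0, 0, 0],
    [13, -45, 0, 0, 0, 0],
    [13, -45, 0, 0, 0, 0],
  ],
  claw=0,
)

```text
t: 1.3
tool_pos: [0.3958, -0.3551, 0.231]
orientation: [-3.06, 0.708, 0.001]
ft_force: [1.1, -0.8, 0.0]
width: -0.0
gripper_force: 0.0
```

Call:
move_arm(
  targets=[
    [13, -45, 0, 0, 0, 0],
    [13, -45, 0, 0, 0, 0],
    [13, -45, 0, 0, 0, 0],
    [13, -45, 0, 0, 0, 0],
    [13, -45, 0, 0, 0, 0],
    [10, -38, 10, 0, 0, 0],
    [0, 0, 30, 0, 0, 0],
    [0, 0, 30, 0, 0, 0],
    [0, 0, 30, 0, 0, 0],
    [0, 0, 20, 0, 0, 0],
    [0, 0, 0, 0, 0, 0],
    [0, 0, 0, 0, 0, 0],
  ],
)

```text
t: 2.5
tool_pos: [0.5776, -0.1535, 0.1112]
orientation: [-3.061, 0.708, 0.002]
ft_force: [0.2, 0.3, 0.8]
width: 0.004
gripper_force: 0.0
```

```bash
python3 -c "
from plan import *
p=w(TR,TY,46,38);go([*p,.10],TY+np.pi/2)
a=grab('scene','s1');b=grab('top','t1')
im=[cv2.resize(f['color'][y:y+90,x:x+90,::-1],(390,390),interpolation=cv2.INTER_CUBIC) for f,x,y in((b,245,165),(a,190,115))]
cv2.imwrite('pics/f.png',np.hstack(im))"
```

```text
t 2.5 turn [0.   0.06 0.03] shift [ 0.8 -0.7 11.2] q6 1.63 pos [ 0.5776 -0.1535  0.1112] f [0.2 0.3 0.8] w 0.004 g 0.0
```

View pics/f.png

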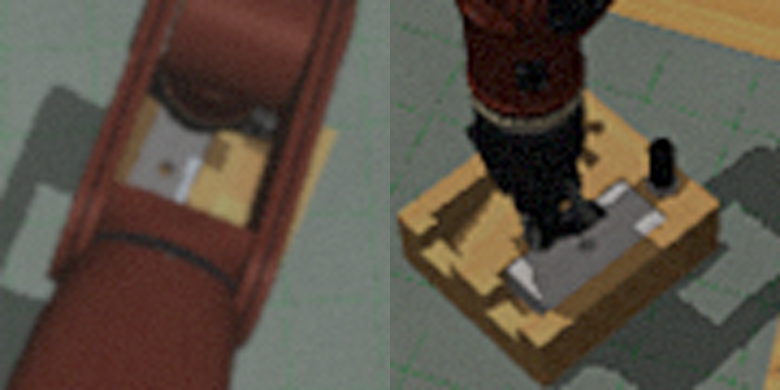

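The gripper's tips hang over the thumb end as planned. The block and drift haven't moved. I'll press now.

Call:
move_arm(
  targets=[
    [0, 0, 20, 0, 0, 0],
    [0, 0, 18, 0, 0, 0],
    [0, 0, 4, 0, 0, 0],
    [0, 0, 4, 0, 0, 0],
    [0, 0, 4, 0, 0, 0],
    [0, 0, 3, 0, 0, 0],
    [0, 0, 3, 0, 0, 0],
    [0, 0, 3, 0, 0, 0],
    [0, 0, 3, 0, 0, 0],
    [0, 0, 0, 0, 0, 0],
    [0, 0, 0, 0, 0, 0],
  ],
)

```text
t: 3.7
tool_pos: [0.5777, -0.1534, 0.0491]
orientation: [-3.061, 0.708, 0.001]
ft_force: [0.8, 0.5, 0.3]
width: -0.002
gripper_force: 0.0
```

Call:
move_arm(
  targets=[
    [0, 0, 2, 0, 0, 0],
    [0, 0, 0, 0, 0, 0],
    [0, 0, -20, 0, 0, 0],
    [0, 0, -40, 0, 0, 0],
    [20, 0, -40, 0, 0, 0],
    [0, 0, 0, 0, 0, 0],
    [0, 0, 0, 0, 0, 0],
  ],
)

```text
t: 4.4
tool_pos: [0.597, -0.1629, 0.1489]
orientation: [3.06, -0.708, 0.005]
ft_force: [-0.8, -0.2, 0.1]
width: 0.003
gripper_force: 0.0
```

```bash
python3 -c "
from plan import *
p=w(TR,TY,46,38);go([*p,.10],TY+np.pi/2)
a=grab('scene','s1')
crop(a,190,120,290,220,6,'g')"
```

```text
t 4.4 turn [-0.01 -0.19  0.02] shift [-20.8  -0.6  48.9] q6 1.63 pos [ 0.597  -0.1629  0.1489] f [-0.8 -0.2  0.1] w 0.003 g 0.0
```

View pics/g.png

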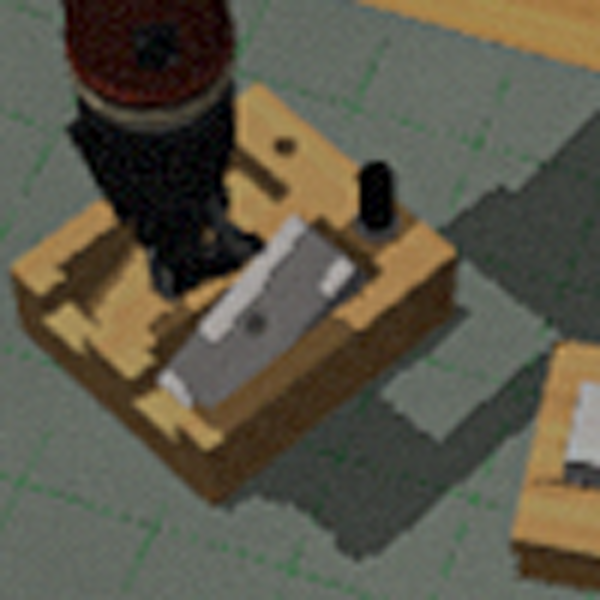

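The block rests tilted; its raised end is at about (335,240) in the crop and its hole at (255,322). Next is the tilted grasp, so I'll check that hypothesis against these pixels.

```bash
cat >> plan.py <<'E'
def gop(xyz,yaw_x,pitch,flip=1):
    """tool z = -(sin p along yaw_x + up cos p); tool y horizontal"""
    from rig import manip
    s=manip.sense(); R0=R.from_rotvec(s['orientation']); u=np.array([np.cos(yaw_x),np.sin(yaw_x),0]); best=None
    z=-(np.sin(pitch)*u+np.cos(pitch)*np.array([0,0,1]))
    for k in(1,-1):
        y=k*np.array([-u[1],u[0],0]); G=R.from_matrix(np.c_[np.cross(y,z),y,z])
        rv=(R0.inv()*G).as_rotvec(degrees=True)
        if best is None or np.linalg.norm(rv)<np.linalg.norm(best[0]): best=(rv,G)
    dw=np.array(xyz)-s['tool_pos']
    print('t',round(s['t'],2),'turn',best[0].round(2),'shift_after',(best[1].inv().apply(dw)*1000).round(1),'shift_now',(R0.inv().apply(dw)*1000).round(1),'q',s['q'].round(2),'pos',s['tool_pos'].round(4),'f',s['ft_force'].round(1),'w',round(s['width'],3),'g',s['gripper_force'])
def tilt(xl,yl,zl,p=np.radians(28)):
    x=xl-3.5; c,s=np.cos(p),np.sin(p)
    return np.r_[w(TR,TY,3.5+x*c+zl*s,38+yl),(36-x*s+zl*c)/1000]
E
python3 -c "
from plan import *
f=load('s1')
for P in[(0,0,26),(-60,-25,26),(-60,25,26)]: print(((proj(f,tilt(*P))+[-.4,-.27]*1-[-0,0]-[190,120]+np.array([.8,.54])+.5)*6-.5).round(1))
gop(tilt(-50,0,67.5),TY,np.radians(28))
gop(tilt(-50,0,7.5),TY,np.radians(28))"
```

```text
[260.  322.1]
[298.6 211.6]
[360.6 265.7]
t 4.45 turn [ 1.000e-02 -2.798e+01  3.000e-02] shift_after [-55.9  -0.7  59.5] shift_now [-77.3  -0.7  26.3] q [-0.39  0.27  1.63 -0.    1.24  1.63] pos [ 0.5956 -0.1622  0.147 ] f [ 0.1 -0.7 -0.8] w -0.003 g 0.0
t 4.45 turn [ 1.000e-02 -2.798e+01  3.000e-02] shift_after [-55.9  -0.7 119.5] shift_now [-105.4   -0.7   79.3] q [-0.39  0.27  1.63 -0.    1.24  1.63] pos [ 0.5956 -0.1622  0.147 ] f [ 0.1 -0.7 -0.8] w -0.003 g 0.0
```

Call:
move_arm(
  targets=[
    [0, 0, 0, 0, -7, 0],
    [0, 0, 0, 0, -7, 0],
    [0, 0, 0, 0, -7, 0],
    [0, 0, 0, 0, -7, 0],
    [-19, 0, 20, 0, 0, 0],
    [-19, -0.7, 20, 0, 0, 0],
    [-18, 0, 20, 0, 0, 0],
    [0, 0, 0, 0, 0, 0],
    [0, 0, 0, 0, 0, 0],
  ],
  claw=85,
  newtons=110,
)

```text
t: 5.35
tool_pos: [0.5252, -0.1271, 0.1193]
orientation: [-2.87, 0.663, 0.72]
ft_force: [-0.1, 0.1, 0.6]
width: 0.996
gripper_force: 0.0
```

```bash
python3 -c "
from plan import *
gop(tilt(-50,0,7.5),TY,np.radians(28))
a=grab('scene','s2');b=grab('top','t2')
im=[cv2.resize(f['color'][y:y+90,x:x+90,::-1],(390,390),interpolation=cv2.INTER_CUBIC) for f,x,y in((b,245,165),(a,190,115))]
cv2.imwrite('pics/h.png',np.hstack(im))"
```

```text
t 5.35 turn [0.03 0.17 0.03] shift_after [ 0.6 -0.  58.1] shift_now [ 0.7 -0.  58.1] q [-0.4   0.52  1.44  0.03  1.67  1.62] pos [ 0.5252 -0.1271  0.1193] f [-0.1  0.1  0.6] w 0.996 g 0.0
```

View pics/h.png

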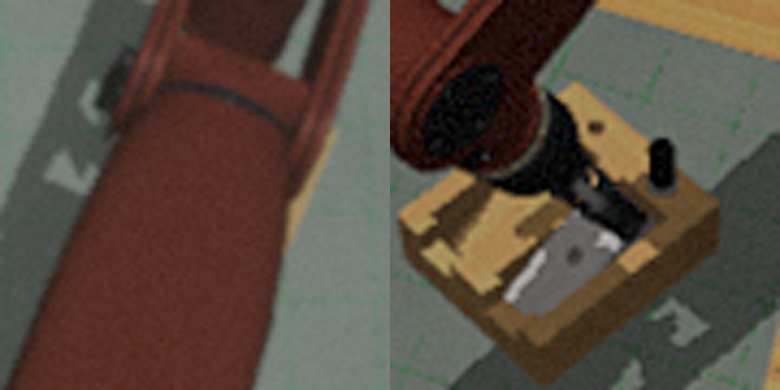

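Fingers straddle the raised end, clear of the drift. Descending.

Call:
move_arm(
  targets=[
    [0.6, 0, 20, 0, 0, 0],
    [0, 0, 20, 0, 0, 0],
    [0, 0, 8, 0, 0, 0],
    [0, 0, 4, 0, 0, 0],
    [0, 0, 2, 0, 0, 0],
    [0, 0, 0, 0, 0, 0],
    [0, 0, 0, 0, 0, 0],
  ],
  claw=62,
)

```text
t: 6.15
tool_pos: [0.5049, -0.1171, 0.0734]
orientation: [-2.872, 0.664, 0.714]
ft_force: [0.0, 0.2, 0.1]
width: 0.727
gripper_force: 0.0
```

Call:
move_arm(
  targets=[
    [0, 0, 2, 0, 0, 0],
    [0, 0, 2, 0, 0, 0],
    [0, 0, 0, 0, 0, 0],
    [0, 0, 0, 0, 0, 0],
  ],
)

```text
t: 6.55
tool_pos: [0.5023, -0.1159, 0.0691]
orientation: [-2.871, 0.664, 0.716]
ft_force: [-0.6, -0.3, 0.7]
width: 0.724
gripper_force: 0.0
```

Call:
move_arm(
  targets=[
    [0, 0, 2, 0, 0, 0],
    [0, 0, 1, 0, 0, 0],
    [0, 0, 0, 0, 0, 0],
    [0, 0, 0, 0, 0, 0],
  ],
  claw=58,
)

```text
t: 6.95
tool_pos: [0.5011, -0.1153, 0.0664]
orientation: [-2.871, 0.664, 0.716]
ft_force: [0.5, -0.4, -0.1]
width: 0.68
gripper_force: 0.0
```

Call:
move_arm(
  targets=[
    [0, 0, 0, 0, 0, 0],
    [0, 0, 0, 0, 0, 0],
    [0, 0, 0, 0, 0, 0],
    [0, 0, 0, 0, 0, 0],
    [0, 0, 0, 0, 0, 0],
    [0, 0, 0, 0, 0, 0],
  ],
  claw=40,
)

```text
t: 7.55
tool_pos: [0.5011, -0.1157, 0.067]
orientation: [-2.872, 0.664, 0.716]
ft_force: [-2.9, -2.0, 4.8]
width: 0.559
gripper_force: 112.7
```

Call:
move_arm(
  targets=[
    [-4.7, 0, -8.8, 0, 0, 0],
    [-4.7, 0, -8.8, 0, 0, 0],
    [-4.7, 0, -8.8, 0, 0, 0],
    [-9.4, 0, -17.7, 0, 0, 0],
    [-9.4, 0, -17.7, 0, 0, 0],
    [-9.4, 0, -17.7, 0, 0, 0],
    [-9.4, 0, -17.7, 0, 0, 0],
    [-9.4, 0, -17.7, 0, 0, 0],
    [0, 0, 0, 0, 0, 0],
  ],
)

```text
t: 8.45
tool_pos: [0.503, -0.1156, 0.2001]
orientation: [-2.874, 0.664, 0.707]
ft_force: [0.7, -1.3, -4.2]
width: 0.559
gripper_force: 113.9
```

```bash
python3 -c "
from plan import *
gop(tilt(-50,0,7.5),TY,0)
a=grab('scene','s3')
crop(a,190,70,315,195,4.8,'i')"
```

```text
t 8.45 turn [-0.05 27.64  0.06] shift_after [ -1.8   0.6 132.3] shift_now [ 59.8   0.7 118. ] q [-0.4   0.37  1.47  0.03  1.78  1.63] pos [ 0.503  -0.1156  0.2001] f [ 0.7 -1.3 -4.2] w 0.559 g 113.94044280052185
```

View pics/i.png

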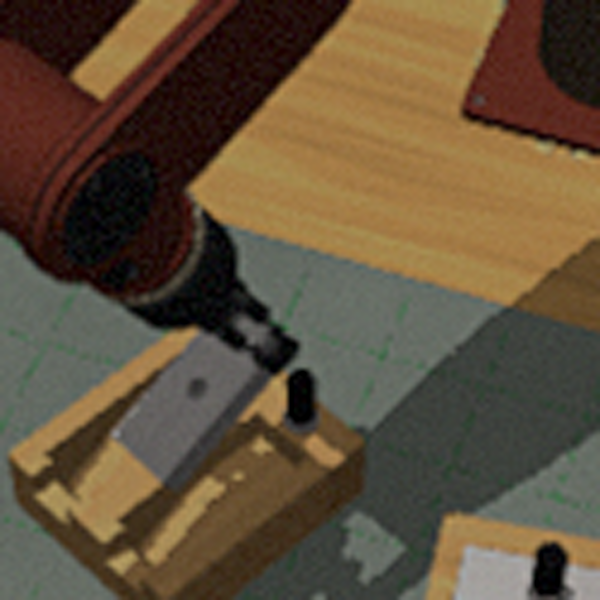

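```bash
python3 - <<'E'
from plan import *
G=R.from_rotvec([-2.872,.664,.716]); p0=np.array([.5011,-.1157,.067])
for P in[(0,0,0),(0,0,26),(-60,0,26)]: print(P,(G.inv().apply(tilt(*P)-p0)*1000).round(1))
from rig import manip
s=manip.sense();N=R.from_rotvec(s['orientation']);f=load('s3')
X=s['tool_pos']+N.apply(G.inv().apply(tilt(0,0,26)-p0))
print(((proj(f,X)+[-.35,-.25]-[190,70]+.5)*4.8-.5), ((proj(f,X)+[.35,.25]-[190,70]+.5)*4.8-.5))
# blob centroid near hole
im=f['color'].astype(float).mean(2); print(im[146:156,225:238].round(0).astype(int))
E
```

```text
(0, 0, 0) [49.6 -0.4  6.9]
(0, 0, 26) [ 49.6  -0.4 -19.1]
(-60, 0, 26) [-10.4  -0.4 -19.1]
[196.40182988 383.66044265] [199.76182988 386.06044265]
[[ 87  99  99 100  99  99 102  99 102  99  98  94 100]
 [102  96 100  99  97 100 104 101 100  95  98  99  96]
 [ 98  92  99 101  96  94  89  92  96  98 101  98  99]
 [ 98  97  99 100  85  55  52  67  96 102 101  95  99]
 [101  95 100  97  71  50  53  62  87  99  95  99 101]
 [ 98  98 102  95  68  53  59  72  97 100  99 100  98]
 [ 98  97  99  94  75  68  72  87 100 101  99  98  99]
 [ 96 101 100  97  97  88  93 103 103 103 102  98  87]
 [ 98 100  95  96  99 102  99 100 100  98  95  96  73]
 [ 98  98  93  99  97  95 102  97  97 101  96  81  49]]
```

Call:
move_arm(
  targets=[
    [0, 0, 0, 0, 6.9, 0],
    [0, 0, 0, 0, 6.9, 0],
    [0, 0, 0, 0, 6.9, 0],
    [0, 0, 0, 0, 6.9, 0],
    [0, 0, 0, 0, 0, -7.6],
    [0, 0, 0, 0, 0, -8.3],
    [0, 0, 0, 0, 0, -8.3],
    [0, 0, 0, 0, 0, -8.3],
    [0, 0, 0, 0, 0, -8.3],
    [0, 0, 0, 0, 0, -8.3],
    [0, 0, 0, 0, 0, -8.3],
    [0, 0, 0, 0, 0, -8.3],
  ],
)

```text
t: 9.7
tool_pos: [0.4999, -0.1147, 0.1947]
orientation: [-2.945, -1.072, 0.012]
ft_force: [0.3, 0.5, -4.4]
width: 0.555
gripper_force: 114.5
```

Call:
move_arm(
  targets=[
    [0, 0, 0, 0, 0, -8.3],
    [0, 0, 0, 0, 0, -8.3],
    [0, 0, 0, 0, 0, -8.3],
    [0, 0, 0, 0, 0, -8.3],
    [0, 0, 0, 0, 0, -8.3],
    [0, 0, 0, 0, 0, -8.3],
    [0, 0, 0, 0, 0, -8.3],
    [0, 0, 0, 0, 0, 0],
    [0, 0, 0, 0, 0, 0],
  ],
)

```text
t: 10.6
tool_pos: [0.5005, -0.1149, 0.1955]
orientation: [-2.065, -2.356, 0.004]
ft_force: [0.4, 0.4, -3.6]
width: 0.553
gripper_force: 114.5
```

```bash
cat >> plan.py <<'E'
JYX=JY+np.pi/2
def jt(dx=0,dy=0,z=.12,gx=49.6): # TCP so that block origin at jig (dx,80+dy)
    return np.r_[w(JG,JY,dx,80+dy-gx),z]
E
python3 -c "
from plan import *
print(jt()); gop(jt(),JYX,0)"
```

```text
[0.53090845 0.2135234  0.12      ]
t 10.6 turn [-0.42 -0.28 -0.19] shift_after [321.4  74.3  75.5] shift_now [321.3  73.8  76.5] q [-0.38 -0.01  1.85  0.    1.32 -0.51] pos [ 0.5005 -0.1149  0.1955] f [ 0.4  0.4 -3.6] w 0.553 g 114.49115037918091
```

Call:
move_arm(
  targets=[
    [40, 9.2, 0, 0, 0, 0],
    [40, 9.2, 0, 0, 0, 0],
    [40, 9.2, 0, 0, 0, 0],
    [40, 9.2, 0, 0, 0, 0],
    [40, 9.2, 0, 0, 0, 0],
    [40, 9.2, 0, 0, 0, 0],
    [40, 9.2, 0, 0, 0, 0],
    [41, 9.2, 0, 0, 0, 0],
    [0, 0, 40, 0, 0, 0],
    [0, 0, 50, 0, 0, 0],
    [0, 0, 15, -0.4, -0.3, -0.2],
    [0, 0, 0, 0, 0, 0],
  ],
)

```text
t: 11.8
tool_pos: [0.5262, 0.2124, 0.0878]
orientation: [-2.062, -2.365, 0.012]
ft_force: [-0.6, -0.1, -4.8]
width: 0.555
gripper_force: 115.5
```

```bash
cat > look.py <<'E'
from plan import *
from rig import manip
gop(jt(0,0,.053),JYX,0)
f=grab('scene','sx');f2=grab('top','tx');s=manip.sense();N=R.from_rotvec(s['orientation'])
X=s['tool_pos']+N.apply([.0496,-.0000,-.0191]); print('hole pred',X)
for n,f,off in(('s',f,[.33,.25]),('t',f2,[.5,.1])):
    pr=proj(f,X)+off; c=np.round(pr).astype(int); im=f['color'].astype(float).mean(2)
    print(n,pr.round(2),'win origin',c-[8,7]); print(im[c[1]-7:c[1]+8,c[0]-8:c[0]+9].round(0).astype(int))
E
python3 look.py
```

```text
t 11.8 turn [-0.45  0.14  0.1 ] shift_after [ 0.5  4.8 34.8] shift_now [ 0.5  5.1 34.7] q [ 0.25  0.24  1.79 -0.    1.12  0.11] pos [0.5262 0.2124 0.0878] f [-0.6 -0.1 -4.8] w 0.555 g 115.48465847969055
hole pred [0.52348872 0.26230909 0.11175136]
s [354.94 195.26] win origin [347 188]
[[ 63  95  93  96  93  83  89  95  98  98  97  98 101 102 100 101  99]
 [ 70 101  90  93  94  85  92  90  87  92  95  94  97  95  97  93 100]
 [ 87  99  94  91  93  93  94  90  93  94  88  92  93  92  91  92  94]
 [ 95  97  90  93  91  93  96  95  92  94  91  96  95  92  91  89  90]
 [100  95  96  97  92  96  92  95  95  94  91  91  94  94  92  92  95]
 [ 97  93  95  89  97  92  93  93  89  96  97  93  96  97  96  95  93]
 [ 99  89  92  93  92  95  88  76  72  83  91  95  94  93  91  92  95]
 [ 95  96  95  93  95  92  83  56  60  56  67  90  93  93  90  92  83]
 [ 94  94  95  93  95  99  89  61  58  53  60  83  94  93  91  94  90]
 [ 91  96  92  89  96  95  93  83  72  70  76  97  99  94  94  88  93]
 [ 93  92  93  95  91  93  94  96  98  93  94  94  96  95  94  91  93]
 [ 94  88  94  93  96  96  91  9
[... 657 characters left out ...]
 43  40  38  39  40  40  33  39  40  34  37  38  34  36  29]
 [ 39  42  39  42  36  40  34  39  39  42  40  39  31  29  32  28  27]
 [ 46  49  57  52  43  36  32  40  36  43  31  29  36  31  30  33  29]
 [ 79  82  88  86  72  56  34  37  35  32  32  32  33  34  34  28  34]
 [109 106 109 106 102  91  71  57  39  38  37  38  38  33  33  38  41]
 [110 106 110 113 110 110 101  92  79  75  58  55  45  41  33  43  43]
 [108 110 110 111 111 108 110 108 108 102  90  80  72  58  50  35  32]
 [110 113 113 110 113 111 110 111 110 107 107 103  97  80  65  50  33]
 [108 106 107 108 108 107 103  99  98  95  95  94  90  80  76  62  47]
 [105 102  98  96  93  89  83  79  79  78  73  68  68  68  67  69  59]]
```

```bash
cat > cen.py <<'E'
from plan import *
def cen(f,u,v,r=4):
    im=f['color'].astype(float).mean(2); u0,v0=int(round(u)),int(round(v))
    for _ in range(4):
        a=im[v0-r:v0+r+1,u0-r:u0+r+1]; ring=np.median(np.r_[a[0],a[-1],a[:,0],a[:,-1]]); W=np.clip(ring-12-a,0,None)
        y,x=np.mgrid[v0-r:v0+r+1,u0-r:u0+r+1]; c=np.array([(W*x).sum(),(W*y).sum()])/W.sum()
        u0,v0=np.round(c).astype(int)
    return c
E
python3 - <<'E'
from cen import *
s=load('s0');t=load('t0');x=load('sx')
a=cen(s,351.6,206.4);b=cen(x,355.6,195.6);c=cen(t,175.6,211.1);print(a,b,c)
ja=ray(s,*(a-[.33,.25]),.043);bb=ray(x,*(b-[.33,.25]),.1118);jc=ray(t,*(c-[.5,.1]),.043)
print(ja,jc,w(JG,JY,0,80),bb, 'shift jig axes',R.from_euler('z',-JY).apply(ja-bb)*1000)
E
```

```text
[351.33294461 206.27055394] [355.43895349 195.59447674] [175.30550285 210.88614801]
[0.52362095 0.26252122 0.043     ] [0.52574942 0.26401697 0.043     ] [0.52423278 0.26267211] [0.52414705 0.26407576 0.1118    ] shift jig axes [ -0.73053449  -1.46958832 -68.8       ]
```

```bash
python3 -c "
from plan import *
gop(jt(0,0,.051,50.6),JYX,0)"
```

```text
t 11.9 turn [0.06 0.07 0.12] shift_after [-0.7  0.7 41.7] shift_now [-0.7  0.6 41.7] q [ 0.24  0.23  1.79 -0.    1.12  0.11] pos [0.5303 0.2132 0.0927] f [ 0.5 -0.2 -4.3] w 0.559 g 115.49909234046936
```

Call:
move_arm(
  targets=[
    [-1, 0, 12, 0, 0, 0],
    [0, 0, 12, 0, 0, 0],
    [0, 0, 8, 0, 0, 0],
    [0, 0, 4, 0, 0, 0],
    [0, 0, 2, 0, 0, 0],
    [0, 0, 0, 0, 0, 0],
    [0, 0, 0, 0, 0, 0],
  ],
)

```text
t: 12.6
tool_pos: [0.5306, 0.2121, 0.0548]
orientation: [2.061, 2.369, 0.001]
ft_force: [-0.1, -0.2, -4.9]
width: 0.558
gripper_force: 115.6
```

Call:
move_arm(
  targets=[
    [0, 0, 1.5, 0, 0, 0],
    [0, 0, 1.5, 0, 0, 0],
    [0, 0, 0, 0, 0, 0],
    [0, 0, 0, 0, 0, 0],
  ],
)

```text
t: 13.0
tool_pos: [0.5302, 0.212, 0.0514]
orientation: [2.061, 2.369, -0.0]
ft_force: [1.4, -1.0, -4.2]
width: 0.558
gripper_force: 115.6
```

Call:
move_arm(
  targets=[
    [0, 0, 1, 0, 0, 0],
    [0, 0, 0, 0, 0, 0],
    [0, 0, 0, 0, 0, 0],
  ],
)

```text
t: 13.3
tool_pos: [0.5303, 0.212, 0.0505]
orientation: [2.061, 2.369, 0.0]
ft_force: [0.4, 0.4, -4.2]
width: 0.555
gripper_force: 115.7
```

Call:
move_arm(
  targets=[
    [0, 0, 1, 0, 0, 0],
    [0, 0, 0, 0, 0, 0],
    [0, 0, 0, 0, 0, 0],
  ],
)

```text
t: 13.6
tool_pos: [0.5304, 0.212, 0.0498]
orientation: [2.061, 2.369, 0.0]
ft_force: [-2.3, -0.5, 2.3]
width: 0.556
gripper_force: 116.0
```

```bash
python3 - <<'E'
from cen import *
x=grab('scene','sx'); gop(jt(0,0,.051,50.6),JYX,0)
s=load('s0');a=cen(s,351.6,206.4);X=np.r_[w(JG,JY,0,80),.069]; g=proj(x,X)+[.33,.25];b=cen(x,*g)
ja=ray(s,*(a-[.33,.25]),.043);bb=ray(x,*(b-[.33,.25]),.069)
print(g,b,bb,'shift jig axes',R.from_euler('z',-JY).apply(ja-bb)*1000)
E
```

```text
t 13.65 turn [0.08 0.08 0.23] shift_after [ 0.4  0.7 -1.1] shift_now [ 0.4  0.7 -1.1] q [ 0.24  0.29  1.81 -0.    1.04  0.1 ] pos [0.5304 0.212  0.0499] f [-1.5 -1.2  1.4] w 0.553 g 116.05789303779602
[352.68330593 202.39356758] [353.01232877 202.54794521] [0.52442122 0.26380186 0.069     ] shift jig axes [ -0.96534621  -1.16127872 -26.        ]
```

Call:
move_arm(
  targets=[
    [-0.9, -0.5, 0, 0, 0, 0],
    [0, 0, 0, 0, 0, 0],
    [0, 0, 0.5, 0, 0, 0],
    [0, 0, 0, 0, 0, 0],
  ],
)

```text
t: 14.05
tool_pos: [0.5305, 0.2117, 0.0499]
orientation: [2.061, 2.369, 0.002]
ft_force: [-1.5, 3.0, 5.1]
width: 0.553
gripper_force: 116.9
```

Call:
move_arm(
  targets=[
    [0, 0, 0, 0, 0, 0],
    [0, 0, 0, 0, 0, 0],
    [0, 0, 0, 0, 0, 0],
    [0, 0, 0, 0, 0, 0],
    [0, 0, -10, 0, 0, 0],
    [0, 0, -30, 0, 0, 0],
    [0, 0, -40, 0, 0, 0],
    [0, 0, -50, 0, 0, 0],
    [-10, 0, -20, 0, 0, 0],
    [0, 0, 0, 0, 0, 0],
    [0, 0, 0, 0, 0, 0],
  ],
  claw=75,
)

```text
t: 15.15
tool_pos: [0.5313, 0.2013, 0.1997]
orientation: [2.061, 2.368, 0.002]
ft_force: [0.4, 0.3, -0.6]
width: 0.877
gripper_force: 0.0
```

```bash
python3 - <<'E'
from cen import *
x=grab('scene','s5'); 
s=load('s0');a=cen(s,351.6,206.4);X=np.r_[w(JG,JY,0,80),.069]; g=proj(x,X)+[.33,.25];b=cen(x,*g)
ja=ray(s,*(a-[.33,.25]),.043);bb=ray(x,*(b-[.33,.25]),.069)
print(g,b,bb,'shift jig axes',R.from_euler('z',-JY).apply(ja-bb)*1000)
p=w(TR,TY,-74,38); print(p); gop([*p,.20],TY,0)
# drift handle: project top/bottom rims vs dark pixels
im=s['color'].astype(int).max(2)
for z,n in((.069,'low'),(.112,'top')): print(n,proj(s,[*p,z])+[.35,.25], proj(load('t0'),[*p,z])+[.55,.1])
q=(proj(s,[*p,.09])).round().astype(int); print(q-[7,9]); print(im[q[1]-9:q[1]+9,q[0]-7:q[0]+8])
crop(x,255,110,405,222,5,'j')
E
```

```text
[352.68330593 202.39356758] [352.9553429  202.49282297] [0.52428673 0.26357994 0.069     ] shift jig axes [ -0.80221879  -0.95947855 -26.        ]
[ 0.47082825 -0.10044587]
t 15.2 turn [-4.000e-02  7.000e-02 -5.598e+01] shift_after [ -79.  -297.2   -1.8] shift_now [-290.5 -100.8   -1.4] q [ 0.22  0.11  1.71 -0.    1.32  0.09] pos [0.5305 0.2012 0.1982] f [ 0.1 -0.2 -0.3] w 0.875 g 0.0
low [251.86677558 157.05965384] [274.41582565 222.38800617]
top [251.8052274  149.46312847] [275.13369132 221.48380079]
[244 144]
[[154 136 101  97 100 102 101 104  98 101 101  98 100 102 100]
 [153 154 137 110 100  98 107 104 106 110 105 103 105  97 103]
 [151 158 157 151 121 104  98  88  92  88  98 107 103 104  99]
 [155 152 154 155 157 128  77  36  21   6  56 102 104 104  97]
 [153 154 154 158 158 128  35  11   6   2  25  70 104 101  97]
 [155 149 149 157 143  90   0  16  22  10   8  48  86 103 101]
 [154 152 149 150 154 112  10  16  15  13   0  48  91 105 100]
 [157 154 153 155 165 138   0   0  21  12   0  48  95 106 104]
 [153 154 155 155 162 141   0   0   0  13  13  46  96 101 101]
 [151 150 151 156 159 137   0   0   4   6  12  65 111 107 103]
 [157 150 153 153 165 136   0   3  17   0   7  75 133 135 100]
 [143 156 152 157 152 117   0  10  16   6   0  44 115 149 130]
 [114 151 159 156 150  98  12  17   0   0   0  35  74 116 149]
 [114 111 146 158 150 109  71   0   5   0   8  47  82  85 119]
 [142 113 118 146 143 105  97  63  53  47  39  60  79 100 138]
 [152 152 118 111 148 136 101  89  79  73  62  68  94 134 163]
 [153 152 150 127 119 131 149 116 104 104 111 120 132 156 152]
 [149 152 157 154 137 110 128 150 165 167 162 159 157 154 151]]
```

View pics/j.png

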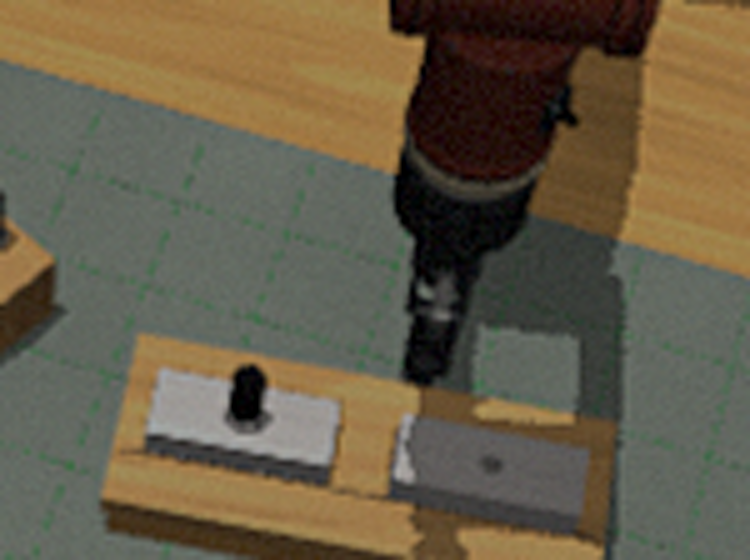

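The block lies inside its outline, hole at about (492,463) in the crop, flat and square. Now for the drift.

Call:
move_arm(
  targets=[
    [-36.5, -12.5, 0, 0, 0, 0],
    [-36.5, -12.5, 0, 0, 0, 0],
    [-36.5, -12.5, 0, 0, 0, 0],
    [-36.5, -12.5, 0, 0, 0, 0],
    [-36.5, -12.5, 0, 0, 0, 0],
    [-36.5, -12.5, 0, 0, 0, 0],
    [-36.5, -12.8, 0, 0, 0, 0],
    [-35, -13, 0, 0, 0, 0],
    [0, 0, 30, 0, 0, 0],
    [0, 0, 30, 0, 0, 0],
    [0, 0, 0, 0, 0, 0],
    [0, 0, 0, 0, 0, 0],
  ],
  claw=70,
)

```text
t: 16.4
tool_pos: [0.4704, -0.0997, 0.1379]
orientation: [-2.06, -2.369, 0.002]
ft_force: [0.7, -0.1, 0.3]
width: 0.821
gripper_force: 0.0
```

```bash
python3 - <<'E'
from cen import *
from scipy.optimize import least_squares
p=w(TR,TY,-74,38); gop([*p,.073],JYX,0)
# mask-centroid of handle in both cameras from t0 frames
out=[]
for n,off in(('s0',[.38,.26]),('t0',[.6,.11])):
    f=load(n); c=proj(f,[*p,.0905]).round().astype(int); a=f['color'][c[1]-10:c[1]+11,c[0]-8:c[0]+9].max(2).astype(float)
    W=np.clip(60-a,0,40); y,x=np.mgrid[c[1]-10:c[1]+11,c[0]-8:c[0]+9]; m=np.array([(W*x).sum(),(W*y).sum()])/W.sum()-off
    # projected centroid of cylinder points
    th=np.linspace(0,2*np.pi,40); 
    def model(q):
        P=np.array([proj(f,[q[0]+.011*np.cos(t),q[1]+.011*np.sin(t),z]) for t in th for z in(.069,.112)])
        h=cv2.convexHull(P.astype(np.float32)); M=cv2.moments(h); return np.array([M['m10']/M['m00'],M['m01']/M['m00']])
    r=least_squares(lambda q:model(q)-m,p,diff_step=1e-2); print(n,m,r.x)
E
```

```text
t 16.4 turn [-0.13 -0.04  0.24] shift_after [-0.8  0.3 64.9] shift_now [-0.8  0.5 64.9] q [-0.37 -0.04  1.98 -0.    1.2  -0.51] pos [ 0.4704 -0.0997  0.1379] f [ 0.7 -0.1  0.3] w 0.821 g 0.0
s0 [251.84430333 152.07759708] [ 0.4669608  -0.10062628]
t0 [273.29565217 223.13347826] [ 0.46613849 -0.09681125]
```

Call:
move_arm(
  targets=[
    [0, -2, 15, 0, 0, 0],
    [0, 0, 25, 0, 0, 0],
    [0, 0, 15, 0, 0, 0],
    [0, 0, 7, 0, 0, 0],
    [0, 0, 3, 0, 0, 0],
    [0, 0, 0, 0, 0, 0],
    [0, 0, 0, 0, 0, 0],
  ],
  claw=50,
)

```text
t: 17.1
tool_pos: [0.4706, -0.101, 0.0754]
orientation: [2.059, 2.368, 0.001]
ft_force: [-0.2, 0.3, -0.2]
width: 0.59
gripper_force: 0.0
```

Call:
move_arm(
  targets=[
    [0, 0, 0, 0, 0, 0],
    [0, 0, 0, 0, 0, 0],
    [0, 0, 0, 0, 0, 0],
    [0, 0, 0, 0, 0, 0],
    [0, 0, 0, 0, 0, 0],
    [0, 0, 0, 0, 0, 0],
  ],
  claw=12,
  newtons=40,
)

```text
t: 17.7
tool_pos: [0.468, -0.1012, 0.0749]
orientation: [-2.061, -2.37, 0.005]
ft_force: [-9.7, -0.9, 10.1]
width: 0.245
gripper_force: 39.3
```

Call:
move_arm(
  targets=[
    [0, -1, -1, 0, 0, 0],
    [0, 0, 0, 0, 0, 0],
    [0, 0, 0, 0, 0, 0],
  ],
)

```text
t: 18.0
tool_pos: [0.4679, -0.101, 0.0751]
orientation: [2.061, 2.37, -0.002]
ft_force: [-5.2, -1.3, 2.7]
width: 0.244
gripper_force: 39.8
```

Call:
move_arm(
  targets=[
    [0, -1, 0, 0, 0, 0],
    [0, 0, 0, 0, 0, 0],
    [0, 0, 0, 0, 0, 0],
  ],
  newtons=70,
)

```text
t: 18.3
tool_pos: [0.4677, -0.101, 0.0751]
orientation: [2.061, 2.369, 0.0]
ft_force: [-1.7, -2.2, -2.5]
width: 0.24
gripper_force: 68.4
```

Call:
move_arm(
  targets=[
    [0, 0, -5, 0, 0, 0],
    [0, 0, -10, 0, 0, 0],
    [0, 0, -15, 0, 0, 0],
    [0, 0, -20, 0, 0, 0],
    [0, 0, -25, 0, 0, 0],
    [0, 0, -30, 0, 0, 0],
    [0, 0, -25, 0, 0, 0],
    [0, 0, 0, 0, 0, 0],
    [0, 0, 0, 0, 0, 0],
  ],
)

```text
t: 19.2
tool_pos: [0.4681, -0.1009, 0.206]
orientation: [2.059, 2.367, 0.002]
ft_force: [-1.0, -0.1, -2.2]
width: 0.236
gripper_force: 68.5
```

```bash
python3 - <<'E'
from cen import *
gop([.5243,.2631,.20],JYX,0)
from rig import manip
f=grab('scene','s6'); s=manip.sense(); c=s['tool_pos']; N=R.from_rotvec(s['orientation'])
for z in(-.005,.020,.0): print(z,proj(f,c+N.apply([0,0,z]))+[.38,.26])
q=proj(f,c+[0,0,-.035]).round().astype(int); print(q-[9,16]); print(f['color'].max(2)[q[1]-16:q[1]+12,q[0]-9:q[0]+10])
E
```

```text
t 19.2 turn [0.19 0.13 0.23] shift_after [353.2 104.7   6. ] shift_now [352.8 106.1   5.6] q [-0.38 -0.12  1.93 -0.    1.33 -0.52] pos [ 0.4681 -0.1009  0.206 ] f [-1.  -0.1 -2.2] w 0.236 g 68.46237671677954
-0.005 [252.03655908 130.01547735]
0.02 [252.06280576 134.97186372]
0.0 [252.04186588 131.01760447]
[243 122]
[[103  91  49  46  96 110  99  38   0  20   2  15   6  59 127 150 150 161
  157]
 [104  89  67  67 101 112  94  13   0   7  18   9   0  55  98 101 105 129
  134]
 [ 88  43  54  81 104 107  86  25  60  55   8  14   0  57 100 105 103 101
   98]
 [ 82  20  45  84 105 103  68  46  90  87   0  14   0  53  97 105 102 103
  101]
 [ 50  33  65  99 115  98  61  30  28   6  14   8   0  55 101 107 104 102
   98]
 [ 50   0  25  45  54  47  38  38  39  18  19  14   3  60 106 104 105 106
  109]
 [ 73  11  18  21  34  36  23  21  13  10  12  18  17  70 110 108 104 103
  106]
 [ 97  65   0   9  23  17   7   0   9   0  23  18  12  73 111 107 102 102
  103]
 [112  89  12   8  11  12   3  11   0   8  29  33  22  78 109 109 104 100
  103]
 [103  93  72  68  64  21  13  11   5  18  40  43  22
[... 786 characters left out ...]
  96  55  42  46  87 106 106 104 103 104 105
  100]
 [128 105 102 102 104 103 104 102  69  37  62 100 106 102 105 104 101 108
  104]
 [156 131 103 101 100 106 106 110  93  42  64 101 103 103 102 102 104 106
  101]
 [161 161 138 108 104 105 101 108  99  70  89 107 104  98 104 101 102 104
  104]
 [155 161 161 141 113 102 103 105  99  95 104 105 107 103 106 108 101 104
  103]
 [158 159 164 164 153 124 106 102 102 108 105 103 105 108 102 102 106 106
  105]
 [159 154 159 154 162 157 128 104 106 104 106 104 101 105 103 103  98 101
  102]
 [154 160 157 160 164 163 156 130 106 104 105 100 107 104 102 105 105 105
  105]
 [157 159 158 157 154 158 164 154 130 103 102 103 104 105  99 103 104 106
  103]]
```

Call:
move_arm(
  targets=[
    [44, 13.2, 0, 0, 0, 0],
    [44, 13.2, 0, 0, 0, 0],
    [44, 13.2, 0, 0, 0, 0],
    [44, 13.2, 0, 0, 0, 0],
    [44, 13.2, 0, 0, 0, 0],
    [44, 13.2, 0, 0, 0, 0],
    [44, 13.2, 0, 0, 0, 0],
    [44, 13, 0, 0, 0, 0],
    [0, 0, 20, 0, 0, 0],
    [0, 0, 20, 0, 0, 0],
    [0, 0, 0, 0, 0, 0],
    [0, 0, 0, 0, 0, 0],
  ],
)

```text
t: 20.45
tool_pos: [0.5221, 0.2619, 0.1633]
orientation: [-2.062, -2.37, 0.005]
ft_force: [0.2, -0.9, -1.2]
width: 0.233
gripper_force: 68.6
```

```bash
python3 - <<'E'
from cen import *
gop([.524,.2622,.14],JYX,0)
from rig import manip
f=grab('scene','s7'); s=manip.sense(); c=s['tool_pos']; N=R.from_rotvec(s['orientation'])
for z in(.02,.04,.069): print(z,proj(f,c+N.apply([0,0,z]))+[.33,.25])
print('hole',proj(f,[.524,.2627,.069])+[.33,.25])
q=(proj(f,c+N.apply([0,0,.069]))).round().astype(int); print(q-[9,14]); print(f['color'].max(2)[q[1]-14:q[1]+14,q[0]-9:q[0]+10])
E
```

```text
t 20.45 turn [-0.13  0.11  0.22] shift_after [ 0.1  1.9 23.3] shift_now [ 0.1  2.  23.2] q [ 0.33  0.18  1.7  -0.    1.26  0.19] pos [0.5221 0.2619 0.1633] f [ 0.2 -0.9 -1.2] w 0.233 g 68.6183340777643
0.02 [356.69757044 189.58901863]
0.04 [355.55610362 192.98141846]
0.069 [353.94521015 197.76893803]
hole [352.71008798 202.33700225]
[345 184]
[[104 102 104 105 104 100 108 111  96  61  51   3  17  31  30  60  90  89
   85]
 [105 103 104 102 105 101 102 105  91  54  44  19  29  49  37  59  86  92
   86]
 [104 101 100 106  96 107 106 108  94  51  18   5  15  22  32  64  95 110
   92]
 [104 102 101 101 101 104 106 113  91  51  41   4   2  18  20  38  51  47
   45]
 [137 125 122 118 109 105 104 109  97  55  48   7   2  19   9  10  22  24
   11]
 [168 166 171 163 148 129 136 137 111  62  49  13   4   1  11  16  23  19
   22]
 [160 159 162 160 163 164 169 170 151  80  38  14  17  11   7  33  59  57
   80]
 [160 159 162 163 160 160 162 166 159 112  36  33  34  33  33  63  88  85
  104]
 [156 161 162 156 161 161 157 163 167 126  38  51  52  68  87 102 105 106
  104]
 [158 163 160 158 158 161 
[... 813 characters left out ...]
  59  51  54  73  94  89  88  97  93  91  94
   95]
 [160 156 158 160 161 164 152 111  87  68  92  98  92  89  97  92  93  93
   93]
 [157 154 160 160 158 161 164 167 141  93  96  95  97  96  96  96  92  93
   95]
 [165 160 159 162 161 156 158 162 151 107  93  95  95  97  96  94  94  95
   95]
 [150 159 160 169 164 162 163 158 167 149  88  94  96  97  97  93  95  99
   95]
 [ 92 119 126 146 146 148 158 158 170 147  91  96  94  95  94  95  91  91
   98]
 [ 63  56  51  62  74  92 127 127 148 136  92  96  96  98  96 100  94  94
  100]
 [ 61  66  62  65  65  57  58  52  63  81  83  82  84  91  90  90  94  94
   95]
 [ 61  62  63  67  63  65  61  67  64  62  66  64  59  66  65  75  79  82
   92]]
```

Call:
move_arm(
  targets=[
    [0, 0, 10, 0, 0, 0.2],
    [0, 0, 10, 0, 0, 0],
    [0, 0, 0, 0, 0, 0],
    [0, 0, 0, 0, 0, 0],
    [0, 0, 0, 0, 0, 0],
  ],
)

```text
t: 21.0
tool_pos: [0.5235, 0.2623, 0.1452]
orientation: [2.065, 2.365, 0.001]
ft_force: [-0.1, 0.0, -1.8]
width: 0.237
gripper_force: 68.6
```

```bash
python3 - <<'E'
from plan import *
gop([.524,.2622,.08],JYX,0)
E
```

```text
t 21.0 turn [0.1  0.07 0.02] shift_after [-0.1  0.5 65.2] shift_now [-0.1  0.4 65.2] q [ 0.33  0.2   1.72 -0.    1.22  0.2 ] pos [0.5235 0.2623 0.1452] f [-0.1  0.  -1.8] w 0.237 g 68.63981357339071
```

Call:
move_arm(
  targets=[
    [0, 0.3, 8, 0, 0, 0],
    [0, 0, 8, 0, 0, 0],
    [0, 0, 4, 0, 0, 0],
    [0, 0, 4, 0, 0, 0],
    [0, 0, 0, 0, 0, 0],
    [0, 0, 0, 0, 0, 0],
  ],
)

```text
t: 21.6
tool_pos: [0.5235, 0.2622, 0.1208]
orientation: [2.065, 2.366, -0.0]
ft_force: [-0.7, 1.2, -1.6]
width: 0.24
gripper_force: 68.6
```

Call:
move_arm(
  targets=[
    [0, 0, 2, 0, 0, 0],
    [0, 0, 2, 0, 0, 0],
    [0, 0, 2, 0, 0, 0],
    [0, 0, 0, 0, 0, 0],
    [0, 0, 0, 0, 0, 0],
  ],
)

```text
t: 22.1
tool_pos: [0.5239, 0.2622, 0.1149]
orientation: [2.065, 2.365, 0.001]
ft_force: [3.3, -0.1, -2.8]
width: 0.235
gripper_force: 68.4
```

Call:
move_arm(
  targets=[
    [0, 0, 3, 0, 0, 0],
    [0, 0, 3, 0, 0, 0],
    [0, 0, 3, 0, 0, 0],
    [0, 0, 3, 0, 0, 0],
    [0, 0, 0, 0, 0, 0],
    [0, 0, 0, 0, 0, 0],
  ],
)

```text
t: 22.7
tool_pos: [0.5233, 0.2622, 0.1025]
orientation: [2.065, 2.366, -0.001]
ft_force: [2.6, -1.4, -2.6]
width: 0.242
gripper_force: 68.4
```

Call:
move_arm(
  targets=[
    [0, 0, 2, 0, 0, 0],
    [0, 0, 2, 0, 0, 0],
    [0, 0, 2, 0, 0, 0],
    [0, 0, 0, 0, 0, 0],
    [0, 0, 0, 0, 0, 0],
  ],
)

```text
t: 23.2
tool_pos: [0.5233, 0.2622, 0.0964]
orientation: [2.065, 2.366, -0.001]
ft_force: [1.8, 0.0, -3.3]
width: 0.239
gripper_force: 68.6
```

Call:
move_arm(
  targets=[
    [0, 0, 2, 0, 0, 0],
    [0, 0, 2, 0, 0, 0],
    [0, 0, 2, 0, 0, 0],
    [0, 0, 0, 0, 0, 0],
    [0, 0, 0, 0, 0, 0],
  ],
)

```text
t: 23.7
tool_pos: [0.5233, 0.2622, 0.0905]
orientation: [2.065, 2.366, -0.001]
ft_force: [0.7, -0.4, -2.4]
width: 0.238
gripper_force: 68.6
```

Call:
move_arm(
  targets=[
    [0, 0, 2, 0, 0, 0],
    [0, 0, 1, 0, 0, 0],
    [0, 0, 0, 0, 0, 0],
    [0, 0, 0, 0, 0, 0],
  ],
)

```text
t: 24.1
tool_pos: [0.5235, 0.2622, 0.0877]
orientation: [2.065, 2.366, -0.0]
ft_force: [0.6, -0.5, -2.2]
width: 0.234
gripper_force: 68.6
```

Going in with hardly any resistance; the shank should now be in the board.

Call:
move_arm(
  targets=[
    [0, 0, 2, 0, 0, 0],
    [0, 0, 2, 0, 0, 0],
    [0, 0, 1, 0, 0, 0],
    [0, 0, 1, 0, 0, 0],
    [0, 0, 0, 0, 0, 0],
    [0, 0, 0, 0, 0, 0],
  ],
)

```text
t: 24.7
tool_pos: [0.5235, 0.2622, 0.0817]
orientation: [2.065, 2.365, -0.0]
ft_force: [-0.1, -0.9, -2.2]
width: 0.237
gripper_force: 68.7
```

Call:
move_arm(
  targets=[
    [0, 0, 1, 0, 0, 0],
    [0, 0, 1, 0, 0, 0],
    [0, 0, 0, 0, 0, 0],
    [0, 0, 0, 0, 0, 0],
  ],
)

```text
t: 25.1
tool_pos: [0.5237, 0.2622, 0.0801]
orientation: [2.065, 2.365, 0.0]
ft_force: [-0.0, -0.9, 1.3]
width: 0.234
gripper_force: 68.9
```

Call:
move_arm(
  targets=[
    [0, 0, 1, 0, 0, 0],
    [0, 0, 0, 0, 0, 0],
    [0, 0, 0, 0, 0, 0],
  ],
)

```text
t: 25.4
tool_pos: [0.5238, 0.2623, 0.08]
orientation: [2.065, 2.365, 0.0]
ft_force: [-3.6, -3.1, 7.5]
width: 0.239
gripper_force: 69.8
```

Call:
move_arm(
  targets=[
    [0, 0, -1, 0, 0, 0],
    [0, 0, 0, 0, 0, 0],
    [0, 0, 0, 0, 0, 0],
    [0, 0, 0, 0, 0, 0],
    [0, 0, -10, 0, 0, 0],
    [0, 0, -30, 0, 0, 0],
    [0, 0, -40, 0, 0, 0],
    [0, 0, -40, 0, 0, 0],
    [-40, 0, 0, 0, 0, 0],
    [-40, 0, 0, 0, 0, 0],
    [0, 0, 0, 0, 0, 0],
    [0, 0, 0, 0, 0, 0],
  ],
  claw=60,
)

```text
t: 26.6
tool_pos: [0.5346, 0.1825, 0.2007]
orientation: [2.067, 2.363, 0.001]
ft_force: [-1.0, -0.1, -1.0]
width: 0.708
gripper_force: 0.0
```

```bash
python3 - <<'E'
from cen import *
f=grab('scene','s8'); print(w(JG,JY,0,80))
o=np.array([.33,.25])
# compare with pinned twin: dark handle centroid at both, plus block top corners brightness
for y in(80,-80):
    p=w(JG,JY,0,y); c=proj(f,[*p,.0955])+o; i=c.round().astype(int); a=f['color'][i[1]-8:i[1]+9,i[0]-7:i[0]+8].max(2).astype(float)
    W=np.clip(45-a,0,None); Y,X=np.mgrid[i[1]-8:i[1]+9,i[0]-7:i[0]+8]; print(y,c,(W*X).sum()/W.sum()-c[0],(W*Y).sum()/W.sum()-c[1],W.sum())
    print(a.astype(int))
E
```

```text
[0.52423278 0.26267211]
80 [354.10159762 198.1524333 ] 0.09491653654964693 -0.1114746951780603 2295.0
[[159 159 165 163 164 169 162 157 149 131 125 117 108 110 104]
 [165 162 164 167 161 162 167 169 167 165 173 165 159 150 142]
 [148 146 149 146 141 156 152 144 130 118 153 160 170 165 166]
 [ 96  94  92  95 100 100  80   5   0   2  63 127 158 159 151]
 [ 94  93 101 103 102  77   0   5   4  12   0  44 121 136 114]
 [ 91  92  96  93  86  48   0   0  17  10   5  25  73 100  98]
 [ 95  96  94  97  83   5   7   9  11  12   0  30  82  98  99]
 [ 95  98  97 102  76   0  12   3  19  11   0  47  88  93  96]
 [ 96  97  98  87  50   0   0  13  10   3  10  66 102  90  95]
 [ 94  94 101  76  12   5  15   6  13   1  20  72 100  96  89]
 [ 91  95  94  59   0   7  15   5   3   0  56  97  96  91  96]
 [ 94  92  83  58   0  16   9  14   0   8  63 103  98  92  94]
 [ 94  95  83  56   9   7   0   9   3  30  72  97  94  97  93]
 [ 94 100  90  57  33  19   7  10  30  63  86  97  88  92  94]
 [ 92  96  93  68  55  54  40  46  60  79  89  93  93  92  92]
 [ 88  97  95  88  69  69  73  66  71  87  98  97 100
[... 526 characters left out ...]
8 160]
 [157 158 160 151  88   0  14  19  17   6  25 112 163 151 147]
 [158 157 163 135  51   0   1  14  14   0  59 128 164 152 143]
 [160 159 168 138  20   0   2   7   6   0  78 146 160 155 157]
 [158 158 165 134  15   6   0   7   3   1  94 155 161 159 155]
 [157 158 161 119   0   8  17  15   2   0  92 159 164 156 160]
 [154 159 147  89  26   0   6   0   0  13  59 107 153 153 152]
 [159 161 141  72  66   0   0   0   5  40  71  83 114 159 154]
 [153 160 138 101  85  62  56  69  69  50  70 103 136 161 156]
 [159 158 164 151 112  95  79  87  97  59  90 140 164 157 155]
 [159 158 158 161 154 115 102 107 105 109 140 164 159 161 154]
 [162 163 162 160 162 168 167 167 169 161 158 157 157 158 157]]
```

The new drift sits within 0.2 px of where it should be seated, and so does its pinned twin. I'll hand in the job.

```bash
python3 -c "
from rig import close_job
print(close_job())"
```

```text
the job is handed in; nothing more can be done
None
```

The block lies flat and square over the bare hole, pinned by the drift with its collar seated, and the job is handed in at about 27 s of the 70 s allowed; the hand-in returned no verdict, so I can't confirm the result.

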